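# Lengthen the press cure time by four clicks

### The arm

A 6-joint arm with a two-finger parallel gripper is mounted at the origin on the work surface. World frame = base frame: x ahead of the robot, y to its left, z up, the work surface at z = 0. Lengths are in m, angles in degrees, forces in N, time in s.
With the tool pointing down it reaches from about 0.35 to 0.725 m from the base axis. Payload 4.3 kg.
Tool frame: the origin (TCP) lies on the mounting face of the last link; the fingertips stand 173 mm ahead of it and the grasp point (between the pads) lies 155 mm ahead of it; z points along the fingers, y is the line along which they close (so a half turn about z gives the same grasp; the last joint's range is limited). The gripper opens to 85 mm and grips with 20 to 120 N. Pads are 22 mm wide; open, the fingers measure 114 mm over their backs; the gripper's body (76 mm by 85 mm) begins 54 mm behind the grasp point. The pads swing forward as they close: fully open they stand 13 mm farther back than shut.
Start: joints at [61.347, 21.618, 4.641, 73.018, 0, 83.68], TCP at [0.219, 0.532, 0.405] pointing down, gripper open.
Joint ranges: [-156.06, 156.06], [-48.1, 94.91], [-58.44, 69.94], [-101.28, 121.22], [-78.64, 73.56], [-180, 180]. Speed limits (degrees/s): [147.25, 147.25, 180, 180, 180, 180].

### API

Orientations are given as [roll, pitch, yaw] about the fixed x, y, z axes, in that order (R = Rz(yaw) Ry(pitch) Rx(roll)).
In Python, from rig import env, optics gives the robot as it stands.
- The arm moves only by the tool servo_tool, never from a script. Its argument "steps" is a list that holds one entry, the list of rows, each a list of 5 numbers: the shift along the tool's x, y, z in units of 25 mm (1.0 is 25 mm), then the turn about the tool's z in units of 8 degrees (1.0 is 8 degrees), then the opening, from 0 (shut) to 1 (fully open). A call has 1 to 10 rows; each row shifts and turns the commanded pose from where the row before left it, along the tool's axes as they then stand; what a row does not reach is not made up. A row lasts 1/8 s, in which the tool goes at most 62.5 mm and 10.7 degrees, less where a joint would pass 70% of its speed; a pose out of reach is approached as far as the arm can. A call is refused whole if a number of a shift passes 1 or a number of a turn 1, either way. A call with a gripper value outside its range is refused whole. The fingers move at their own pace and stop on an object; "squeeze" is the grip in N (left out, the last holds). Time passes only in rows, so rows that do not move let the fingers close. It gives the time, the measured TCP pose, the force, the opening and the grip force at its end, in the units of the state.
- env.get_state(): the state, without advancing time (a new reading comes with each control period).
- optics.camera(name): name is "scene" or "top" or "wrist"; returns a dict with "img" (480x640x3 uint8, red, green, blue), "intrinsics" (3x3 intrinsics, pixels), "cam_to_world" (4x4, takes a point from camera to world coordinates); the wrist camera has in their place "hand_eye" (4x4, takes a point from camera to tool coordinates, whose origin is the TCP and whose axes are the flange's). Camera axes: x right, y down, z forward; pixel columns grow to the right and rows downward; lengths in m; the calibration is good to about 2 mm. A picture is of the moment at which its call begins: read the wrist's pose just before it. There is no depth.
- env.finish_job(): hands the job in; it is judged then, once.
The state is a dict: "time": time; "joint_pos": joint angles; "qvel": joint speeds; "joint_torque": joint torques, N m; "position": TCP position; "tool_rot": TCP orientation; "ft_force": force on the tool from outside, world axes, zero at the start; "wrist_torque": the same for the moment, N m; "finger_gap": opening from 0.0 (shut) to 1.0 (fully open); "grip_force": force on a finger pad.
Only numpy, scipy, OpenCV 4.12 (cv2) and the standard library are available. Lean on these libraries where they do the work, as an engineer would, in place of code of your own. Each camera call takes 0.05 s, during which the arm holds its last target. There are 200 camera calls.

### The job

Lengthen the moulding press's cure time: using a fingertip against the side of the pointer fin, push the click-stop dial exactly four clicks clockwise (seen from above) from where it stands and leave it resting in that stop, never letting it go on to a fifth, with gentle pushes and no pinching of the fin. Only then press the round push button on the smaller box fully down with a fingertip to confirm, and let it spring back up. Leave the pot, friction pad, backing plate and hammer where they are.

Things in the scene. Friction and masses are not known exactly. Their poses are not given: they have to be found in the camera images.
- dial (a joint): Angle of the click-stop dial in rad, growing clockwise seen from above. It has ten stops 24 degrees (0.419 rad) apart, at 0, 0.419, 0.838 ... 3.770, with end stops just beyond the first and last; it begins resting in one of the first four stops. Leaving a stop it resists most at about a quarter of the way to the next (about 0.15 N m, i.e. 4 to 6 N at 36 mm from the axis), and once past half-way it snaps forward by itself into the next stop and rests there.
- dial_axis (a point): Point on the dial's upright axis at the top face of its disc. The disc is bare metal, 80 mm in diameter and 12 mm thick, on top of the larger grey box (its top face is 15 mm below this point). A straight black pointer fin with a thin white line on it stands on the disc: 14 mm thick, 26 mm high above the disc, running from 10 mm behind the axis to 46 mm in front of it along the line towards fin_tip; nothing else stands on the disc or box.
- fin_tip (a point): Top of the outer end of the pointer fin, in the middle of its 14 mm thickness: 46 mm from the dial's axis and 26 mm above the disc's top face. It turns with the dial.
- dial_box: The larger grey box, 130 x 130 mm and 60 mm high, fixed to the bench and carrying the dial in the middle of its top; ten small white ticks on its black face plate mark the stops. Origin at the centre of its underside.
- button_box: The smaller grey box, 90 x 90 mm and 55 mm high, fixed to the bench and carrying the push button in the middle of its top. Origin at the centre of its underside.
- set_button_top (a point): Centre of the top face of the round grey push button, 38 mm in diameter, standing 10 mm above its black collar (54 mm in diameter) when up. It is pressed straight down and moves with the button.
- set_button (a joint): How far the push button is down, in m: 0 up, 0.006 fully down (takes 5 N); a spring returns it.
- pot: Loose dark steel pot, open at the top, 76 mm in diameter and 95 mm high. Origin at the centre of its underside.
- pad_block: Loose black friction pad block, 55 x 90 mm, 45 mm high. Origin at the centre of its underside.
- backing_plate: Loose flat steel brake backing plate, 45 x 150 mm, 6 mm thick, with narrower ends. Origin at the centre of its underside.
- hammer: Loose hammer lying flat, 260 mm long along its own x axis, handle towards -x, the head 88 mm wide and 26 mm high. Origin at the middle of its length, at its underside.

How it is judged (in metres and radians):
On the way, in this order (a step that is already met when the one before it is completed fails the run):
1. the dial rests in the fourth stop clockwise from its start (distance of fin_tip from where it was at the start of the episode between 0.0644 and 0.0721 m and velocity of joint dial between -0.1 and 0.1 rad/s), for 0.2 s.
2. the push button is fully down (value of joint set_button above 0.005 m), for 0.04 s.
At the end, for the whole second after the job is handed in: The dial rests in the stop four clicks (96 degrees, within about 5 degrees) clockwise from where it began, the button has been pressed at least 5 mm of its 6 mm and is back up within 1 mm, and the loose things are within 15 mm of where they stood (distance of fin_tip from where it was at the start of the episode between 0.0657 and 0.0709 m and value of joint set_button below 0.001 m and velocity of joint dial between -0.05 and 0.05 rad/s and distance of each of pot, pad_block, backing_plate, hammer from where it was at the start of the episode below 0.015 m); the robot touches nothing.
It fails at once if the dial is pushed on into the fifth click (distance of fin_tip from where it was at the start of the episode above 0.0755 m).
It fails at once if the button is pressed while the dial is not at the fourth click (value of joint set_button above 0.003 m and not (distance of fin_tip from where it was at the start of the episode between 0.063 and 0.0733 m)).
It fails at once if the fin or dial is squeezed or pushed hard (over 30 N) (contact force between the fingers and dial above 30 N).
It fails at once if the pot, friction pad, backing plate or hammer is moved more than 15 mm, lifted or carried (distance of any of pot, pad_block, backing_plate, hammer from where it was at the start of the episode above 0.015 m).
It also fails if it takes over 64 s, if anything falls off the work surface, if the arm or the gripper's body presses on something with over 40 N, if the wrist force passes 120 N, or if a joint passes its speed limit or range.

## Working session

There is one attempt and no reset: what is moved stays moved. The work goes in short steps, Python scripts to look and compute and a tool call to move; the robot and the scene stay as the last step left them, time stands still between calls to the robot, and variables do not carry over. Pictures are saved under pics/ and viewed, at most 10 in all, crops included, and the job is handed in when it is done.

Besides the shell and the picture viewer there is one more tool, called by a JSON object that holds its "api" and its "payload", one argument or row to a line. servo_tool: Moves the arm, as the interface text tells. Its arguments: {"type":"object","properties":{"steps":{"type":"array"},"squeeze":{"type":"number"}},"required":["steps"]}

```bash
mkdir -p pics; python3 - <<'E'
from rig import env, optics
import cv2,numpy as np
s=env.get_state();print(s)
for n in("top","scene"):
    c=optics.camera(n);cv2.imwrite(f"pics/{n}0.png",c["img"][:,:,::-1]);np.savez(f"{n}.npz",K=c["intrinsics"],T=c["cam_to_world"]);print(n,c["intrinsics"],c["cam_to_world"])
c=optics.camera("wrist");print(c["hand_eye"],c["intrinsics"])
E
```

```text
{'time': 0.0, 'joint_pos': array([6.13484659e+01, 2.16638039e+01, 4.56183187e+00, 7.30149302e+01,
       1.32667505e-04, 8.36800932e+01]), 'qvel': array([-0.03085784,  0.0420564 ,  0.03399928, -0.00119434,  0.08823066,
       -0.04771533]), 'joint_torque': array([ 1.26171097e-03, -4.63600552e+01,  2.69877166e+01,  2.06899701e-02,
        4.27838995e-05,  6.20900408e-06]), 'position': array([0.21833794, 0.53162282, 0.40373402]), 'tool_rot': array([-1.79883823e+02, -1.30004029e-02,  1.57668359e+02]), 'ft_force': array([ 0.47563284,  0.47778662, -0.6955514 ]), 'wrist_torque': array([-0.03129314,  0.05043223,  0.06673149]), 'grip_force': 0.0, 'finger_gap': 0.9996352192972954}
top [[610.63007932   0.         310.74187387]
 [  0.         610.63007932 240.86359237]
 [  0.           0.           1.        ]] [[ 2.53255069e-04 -9.94224327e-01  1.07321593e-01  4.87065176e-01]
 [-9.99947031e-01 -1.35605231e-03 -1.02027793e-02 -6.05569854e-03]
 [ 1.02893851e-02 -1.07313325e-01 -9.94172007e-01  1.38068616e+00]
 [ 0.00000000e+00  0.00000000e+00  0.00000000e+00  1.00000000e+00]]
scene [[541.2721833    0.         324.73791788]
 [  0.         541.2721833  248.28778402]
 [  0.           0.           1.        ]] [[-0.68318089  0.57839074 -0.44578922  1.09570658]
 [ 0.73016896  0.55009961 -0.40526992  0.43977423]
 [ 0.01082411 -0.60237412 -0.7981405   0.95444434]
 [ 0.          0.          0.          1.        ]]
[[-2.83303946e-04 -9.64381792e-01 -2.64514043e-01  6.69359248e-02]
 [ 9.99999895e-01 -1.78279535e-04 -4.21052801e-04 -6.72556774e-04]
 [ 3.58898214e-04 -2.64514135e-01  9.64381742e-01  3.04232730e-02]
 [ 0.00000000e+00  0.00000000e+00  0.00000000e+00  1.00000000e+00]] [[387.64142166   0.         320.01179113]
 [  0.         387.64142166 238.04695419]
 [  0.           0.           1.        ]]
```

View pics/top0.png

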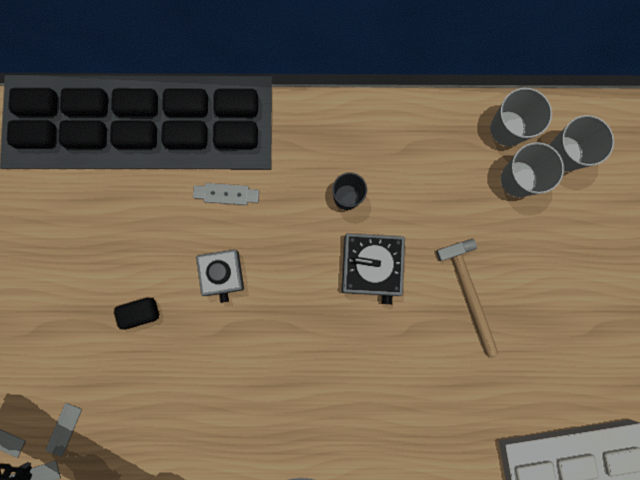

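View pics/scene0.png

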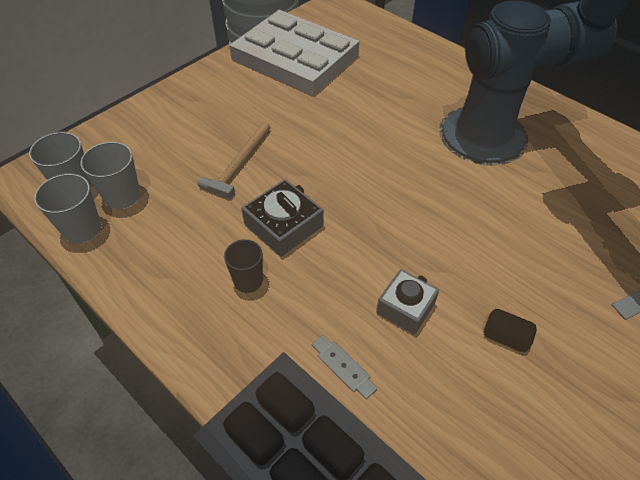

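The top view shows the dial at about (376,264), with its fin pointing left (+y), and the button at (219,271). I'll enlarge both.

```bash
python3 - <<'E'
import cv2,numpy as np
a=cv2.imread("pics/top0.png");b=cv2.imread("pics/scene0.png")
f=lambda im,x,y,w,h:cv2.resize(im[y:y+h,x:x+w],(400,300),interpolation=cv2.INTER_CUBIC)
# 5x crops
im=np.vstack([np.hstack([f(a,336,234,80,60),f(a,180,241,80,60)]),np.hstack([f(b,243,175,80,60),f(b,370,260,80,60)])])
cv2.imwrite("pics/crop.png",im)
E
```

```text
(no output)
```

View pics/crop.png

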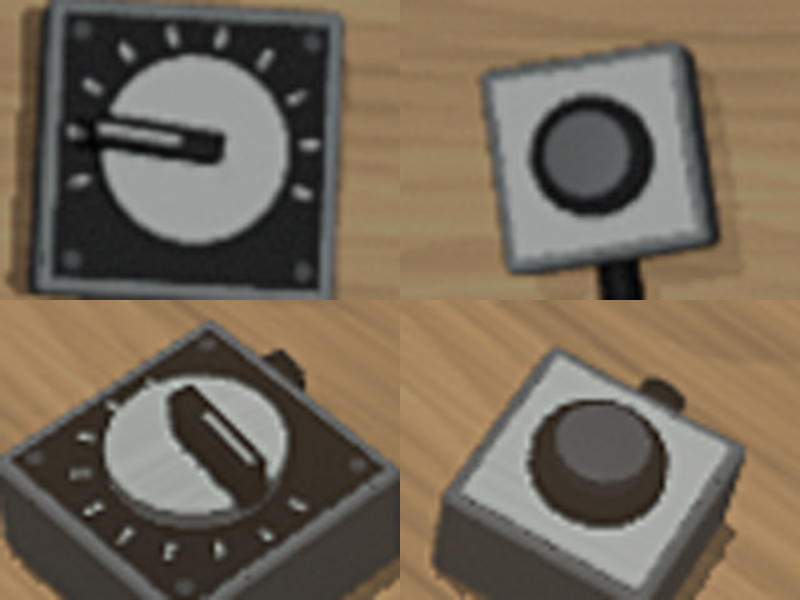

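The fin stands at the second tick. The dial centre is near top (375,263.6) and scene (282.2,203.8). The button top is near top (217.2,271.8) and scene (410.6,288). Next I compute the world positions.

```bash
cat > h.py <<'E'
import numpy as np
C={n:np.load(f"{n}.npz") for n in("top","scene")}
def ray(n,u,v):
    K,T=C[n]["K"],C[n]["T"];return T[:3,3],T[:3,:3]@np.linalg.solve(K,[u,v,1])
def at(n,u,v,z):
    o,d=ray(n,u,v);return (o+d*(z-o[2])/d[2]).round(4)
def tri(a,b):
    A=[];y=[]
    for n,p in(("top",a),("scene",b)):
        o,d=ray(n,*p);d/=np.linalg.norm(d);P=np.eye(3)-np.outer(d,d);A.append(P);y.append(P@o)
    return np.linalg.lstsq(np.vstack(A),np.hstack(y),rcond=None)[0].round(4)
E
python3 - <<'E'
from h import *
print("dial",at("top",375,263.6,.075),at("scene",282.2,203.8,.075),tri((375,263.6),(282.2,203.8)))
print("btn",at("top",217.2,271.8,.066),at("scene",410.6,288,.066),tri((217.2,271.8),(410.6,288)))
print("tip",at("top",336+97/5,234+131/5,.101),"tick1",at("top",336+75/5,234+131/5,.06),"tick5",at("top",336+221/5,234+37/5,.06))
print("fin line",at("top",336+180/5,234+140/5,.101),at("top",336+105/5,234+128/5,.101))
print("pot top",at("top",349,190,.095),at("top",349,212,0),"plate",at("top",226,194,0),"pad",at("top",136,313,.04))
E
```

```text
dial [ 0.5792 -0.1573  0.075 ] [ 0.5798 -0.1562  0.075 ] [ 0.5791 -0.1573  0.0736]
btn [0.5618 0.1816 0.066 ] [0.5549 0.1765 0.066 ] [0.5613 0.1799 0.0768]
tip [ 0.5844 -0.1131  0.101 ] tick1 [ 0.5876 -0.107   0.06  ] tick5 [ 0.6287 -0.1709  0.06  ]
fin line [ 0.5807 -0.148   0.101 ] [ 0.5857 -0.1165  0.101 ]
pot top [ 0.7354 -0.101   0.095 ] [ 0.7026 -0.1077  0.    ] plate [0.7438 0.1739 0.    ] pad [0.4735 0.3601 0.04  ]
```

Measurements are consistent: fin 81° → −15° after four clicks. First I translate above the dial's −x side with the fingers shut.

{"api": "servo_tool", "payload": {
  "steps": [
    [[-0.96, -0.82, 0, 0, 0], [-0.96, -0.82, 0, 0, 0], [-0.96, -0.82, 0, 0, 0], [-0.96, -0.82, 0, 0, 0], [-0.96, -0.82, 0, 0, 0], [-0.96, -0.82, 0, 0, 0], [-0.96, -0.82, 0, 0, 0], [-0.96, -0.82, 0, 0, 0], [-0.96, -0.82, 0, 0, 0], [-0.96, -0.82, 0, 0, 0]]
  ]
}}

```text
time: 1.4
position: [0.3628, 0.2501, 0.4045]
tool_rot: [-180.0, -0.0, 157.7]
ft_force: [0.2, 0.5, -0.2]
finger_gap: 0.003
grip_force: 0.0
```

{"api": "servo_tool", "payload": {
  "steps": [
    [[-0.96, -0.82, 0, 0, 0], [-0.96, -0.82, 0, 0, 0], [-0.96, -0.82, 0, 0, 0], [-0.96, -0.82, 0, 0, 0], [-0.96, -0.82, 0, 0, 0], [-0.96, -0.82, 0, 0, 0], [-0.96, -0.82, 0, 0, 0], [-0.96, -0.82, 0, 0, 0], [-0.96, -0.82, 0, 0, 0], [-0.96, -0.82, 0, 0, 0]]
  ]
}}

```text
time: 2.65
position: [0.5069, -0.0307, 0.4044]
tool_rot: [180.0, -0.0, 157.7]
ft_force: [0.1, -0.1, 0.8]
finger_gap: 0.003
grip_force: 0.0
```

{"api": "servo_tool", "payload": {
  "steps": [
    [[-0.96, -0.82, 0, 0, 0], [-0.96, -0.82, 0, 0, 0], [-0.96, -0.82, 0, 0, 0], [0, 0, 0, -0.99, 0], [0, 0, 0, -0.99, 0], [0, 0, 0, -0.99, 0], [0, 0, 0, -0.99, 0], [0, 0, 0, -0.99, 0], [0, 0, 0, -0.99, 0], [0, 0, 0, -0.99, 0]]
  ]
}}

```text
time: 3.9
position: [0.5498, -0.114, 0.4043]
tool_rot: [180.0, -0.0, -146.6]
ft_force: [0.4, -0.0, 0.6]
finger_gap: -0.001
grip_force: 0.0
```

{"api": "servo_tool", "payload": {
  "steps": [
    [[0, 0, 0, -0.99, 0], [0, 0, 0, -0.99, 0], [0, 0, 0, -0.99, 0], [0, 0, 0, -0.99, 0], [0, 0, 0, -0.99, 0], [0, 0, 0, -0.99, 0], [0, 0, 0, 0, 0], [0, 0, 0, 0, 0]]
  ]
}}

```text
time: 4.9
position: [0.5499, -0.114, 0.4045]
tool_rot: [180.0, 0.0, -99.5]
ft_force: [1.2, -0.2, -0.2]
finger_gap: 0.0
grip_force: 0.0
```

```bash
python3 - <<'E'
from rig import env, optics
import cv2,numpy as np
s=env.get_state();print(s["time"],s["position"],s["tool_rot"],s["joint_pos"],s["finger_gap"])
c=optics.camera("wrist");cv2.imwrite("pics/w1.png",c["img"][:,:,::-1])
E
```

```text
4.9 [ 0.54987199 -0.11396694  0.40450289] [ 1.79979003e+02  8.07866980e-03 -9.94821545e+01] [-1.81828211e+01  2.00381497e+01  2.30706261e+00  7.22908905e+01
  4.80942044e-03 -9.87006691e+01] 0.000332421794099687
```

View pics/w1.png

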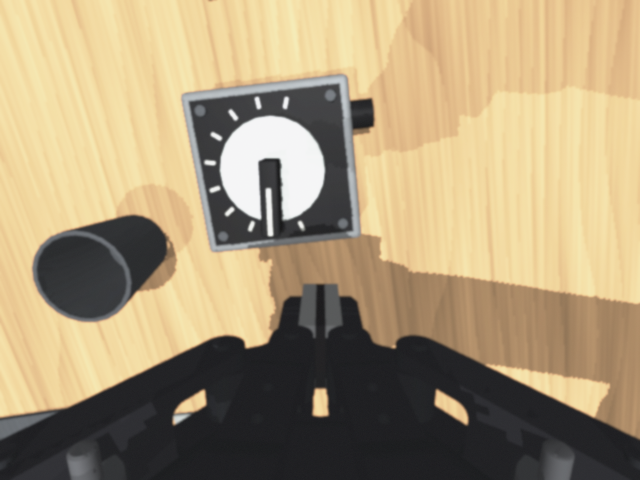

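The wrist view shows the disc centre at (273,168), the fin running from (269,160) to (270,237), and the shut fingertips at (302–337, 285). I'll calibrate the tip geometry and refine the dial position from this.

```bash
cat >> h.py <<'E'
from scipy.spatial.transform import Rotation as R
HE=np.array([[-2.83303946e-04,-9.64381792e-01,-2.64514043e-01,6.69359248e-02],[9.99999895e-01,-1.78279535e-04,-4.21052801e-04,-6.72556774e-04],[3.58898214e-04,-2.64514135e-01,9.64381742e-01,3.04232730e-02],[0,0,0,1]])
KW=np.array([[387.64142166,0,320.01179113],[0,387.64142166,238.04695419],[0,0,1]])
def wat(pos,rpy,u,v,z):
    Rt=R.from_euler("xyz",rpy,degrees=True).as_matrix()
    o=Rt@HE[:3,3]+pos; d=Rt@HE[:3,:3]@np.linalg.solve(KW,[u,v,1]); return (o+d*(z-o[2])/d[2]).round(4)
def tpix(p):
    q=np.linalg.inv(HE)@np.r_[p,1]; q=KW@q[:3]; return (q[:2]/q[2]).round(1)
E
python3 - <<'E'
from h import *
P=np.array([.54987,-.11397,.4045]);r=[180,0,-99.48]
for n,u,v,z in(("axis",273,168,.075),("tip",270,237,.101),("rear",269,160,.101),("tick1",271,236,.062),("tick5",214,189,.062),("tick9",287,102,.062),("tick0",302,225,.062)):print(n,wat(P,r,u,v,z))
for z in(.155,.173,.186):
  for x in(-.011,.011):
    print(z,x,tpix([x,.0145,z]),tpix([x,0,z]))
E
```

```text
axis [ 0.5794 -0.1597  0.075 ]
tip [ 0.5878 -0.113   0.101 ]
rear [ 0.5776 -0.1673  0.101 ]
tick1 [ 0.5937 -0.1042  0.062 ]
tick5 [ 0.6313 -0.1503  0.062 ]
tick9 [ 0.5608 -0.2058  0.062 ]
tick0 [ 0.5666 -0.1092  0.062 ]
0.155 -0.011 [362.  354.3] [322.  354.3]
0.155 0.011 [363.8 298.3] [322.1 298.4]
0.173 -0.011 [357.4 329.9] [321.8 329.9]
0.173 0.011 [358.8 279.4] [321.9 279.4]
0.186 -0.011 [354.7 315.3] [321.7 315.3]
0.186 0.011 [355.9 268.1] [321.8 268.1]
```

Tip geometry agrees with 173 mm, and the dial axis is at about (0.579,−0.158) with the fin at 80°. I'll descend beside the fin with the tip 9 mm above the disc.

{"api": "servo_tool", "payload": {
  "steps": [
    [[0.16, 0, 0.9, 0, 0], [0, 0, 0.9, 0, 0], [0, 0, 0.9, 0, 0], [0, 0, 0.9, 0, 0], [0, 0, 0.9, 0, 0], [0, 0, 0.7, 0, 0], [0, 0, 0.5, 0, 0], [0, 0, 0.2, 0, 0], [0, 0, 0, 0, 0]]
  ]
}}

```text
time: 6.08
position: [0.5493, -0.118, 0.2573]
tool_rot: [-180.0, 0.0, -99.4]
ft_force: [0.1, 0.0, -0.6]
finger_gap: 0.0
grip_force: 0.0
```

{"api": "servo_tool", "payload": {
  "steps": [
    [[0, -0.2, 0, 0, 0], [0, -0.2, 0, 0, 0], [0, -0.12, 0, 0, 0], [0, 0, 0, 0, 0]]
  ]
}}

```text
time: 6.58
position: [0.5625, -0.1202, 0.2573]
tool_rot: [-180.0, 0.0, -99.4]
ft_force: [0.1, -0.6, -0.5]
finger_gap: 0.002
grip_force: 0.0
```

```bash
python3 - <<'E'
from rig import env, optics
import cv2,numpy as np
s=env.get_state();print(s["time"],s["position"],s["tool_rot"],s["ft_force"])
c=optics.camera("wrist");cv2.imwrite("pics/w2.png",c["img"][:,:,::-1])
E
```

```text
6.575 [ 0.56249004 -0.12015305  0.25732824] [-1.79971518e+02  1.25227052e-03 -9.93721128e+01] [ 0.0524429  -0.59519184 -0.48777505]
```

View pics/w2.png

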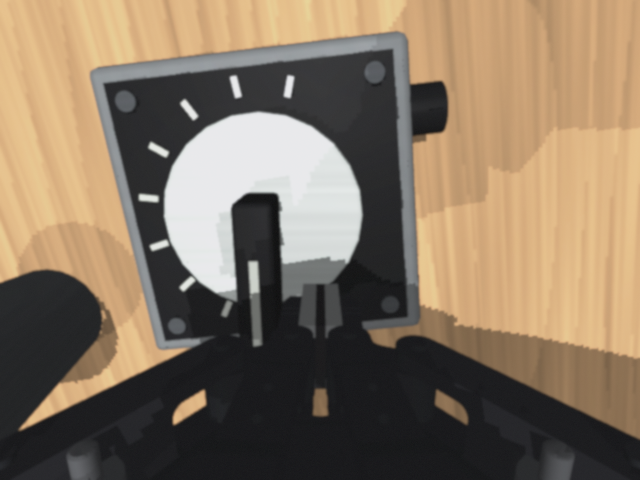

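The fin's right edge (~282 px) sits just left of the finger shoulder (284), and the pad edge is at 302. I'll lift slightly so only the pads touch the fin, then creep to contact.

{"api": "servo_tool", "payload": {
  "steps": [
    [[0, 0, -0.2, 0, 0], [0, -0.08, 0, 0, 0], [0, -0.08, 0, 0, 0], [0, -0.04, 0, 0, 0], [0, -0.04, 0, 0, 0], [0, 0, 0, 0, 0]]
  ]
}}

```text
time: 7.38
position: [0.5675, -0.1208, 0.2619]
tool_rot: [179.9, 0.0, -99.4]
ft_force: [-4.8, 2.1, 2.9]
finger_gap: -0.002
grip_force: 2.3
```

{"api": "servo_tool", "payload": {
  "steps": [
    [[0, -0.06, 0, 0, 0], [0, 0, 0, 0, 0]]
  ]
}}

```text
time: 7.62
position: [0.5689, -0.1209, 0.2619]
tool_rot: [179.9, 0.0, -99.4]
ft_force: [-4.2, 2.4, 2.0]
finger_gap: 0.004
grip_force: 2.6
```

{"api": "servo_tool", "payload": {
  "steps": [
    [[0, -0.05, 0, 0, 0], [0, 0, 0, 0, 0]]
  ]
}}

```text
time: 7.88
position: [0.5704, -0.1211, 0.2619]
tool_rot: [179.9, 0.1, -99.4]
ft_force: [-3.5, 1.8, 1.4]
finger_gap: -0.006
grip_force: 2.1
```

```bash
python3 - <<'E'
from rig import env, optics
import cv2,numpy as np
c=optics.camera("wrist");cv2.imwrite("pics/w3.png",cv2.resize(c["img"][120:400,80:440,::-1],(720,560)))
E
```

```text
(no output)
```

View pics/w3.png

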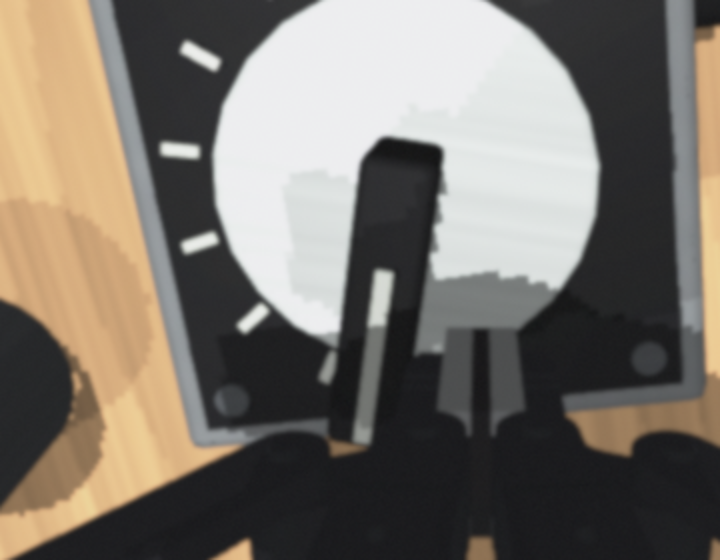

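The fin has turned about 7.5° and touches the black finger body, so the effective half-width is about 12.5 mm. I'll align the tool and push through the first click, moving around the axis.

{"api": "servo_tool", "payload": {
  "steps": [
    [[-0.05, 0, 0, 0.47, 0], [-0.05, 0, 0, 0.47, 0], [-0.05, -0.1, 0, 0.5, 0], [-0.05, -0.1, 0, 0.5, 0], [0, 0, 0, 0, 0], [0, 0, 0, 0, 0]]
  ]
}}

```text
time: 8.68
position: [0.5772, -0.1185, 0.2623]
tool_rot: [-179.9, 0.0, -114.8]
ft_force: [0.1, -0.3, 0.1]
finger_gap: -0.001
grip_force: 0.0
```

```bash
cat >> h.py <<'E'
AX=np.array([.5793,-.158])
def ideal(th,r=.035,d=.0195):
    a=np.radians(80-th);f=np.array([np.cos(a),np.sin(a)]);p=np.array([f[1],-f[0]])
    return (AX+r*f-d*p).round(4)
E
python3 - <<'E'
from h import *
from rig import env, optics
import cv2
s=env.get_state();print(s["time"],s["position"],s["tool_rot"][2],s["ft_force"],ideal(16))
c=optics.camera("wrist");cv2.imwrite("pics/w4.png",cv2.resize(c["img"][120:400,80:440,::-1],(720,560)))
E
```

```text
8.675 [ 0.57717222 -0.11850803  0.26232728] -114.84109787150315 [ 0.05570243 -0.30992445  0.06068579] [ 0.5771 -0.118 ]
```

View pics/w4.png

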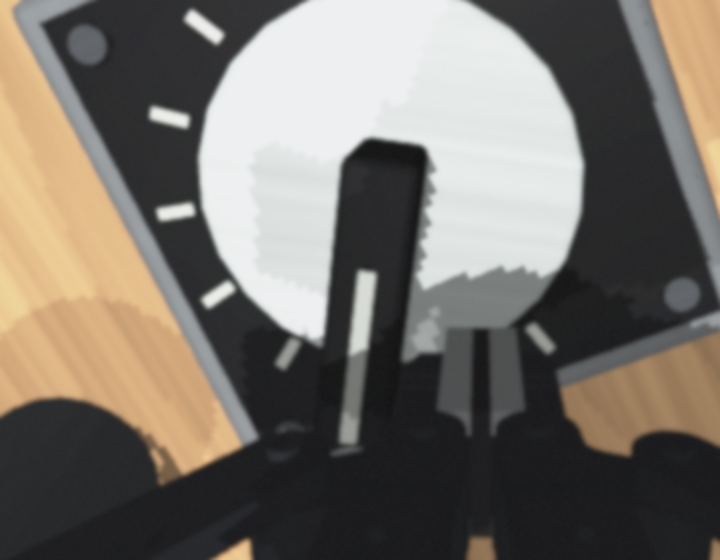

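The first click snapped over: there is no force and the fin leads by about 8°. The model holds, so each further click is 24° of the same motion.

{"api": "servo_tool", "payload": {
  "steps": [
    [[-0.05, -0.1, 0, 0.5, 0], [-0.05, -0.1, 0, 0.5, 0], [-0.05, -0.1, 0, 0.5, 0], [-0.05, -0.1, 0, 0.5, 0], [-0.05, -0.1, 0, 0.5, 0], [-0.05, -0.1, 0, 0.5, 0], [0, 0, 0, 0, 0], [0, 0, 0, 0, 0], [0, 0, 0, 0, 0]]
  ]
}}

```text
time: 9.85
position: [0.5931, -0.1207, 0.2622]
tool_rot: [180.0, 0.0, -138.9]
ft_force: [0.5, 0.6, -0.1]
finger_gap: 0.0
grip_force: 0.0
```

```bash
python3 - <<'E'
from h import *
from rig import env, optics
import cv2
s=env.get_state();print(s["time"],s["position"],s["tool_rot"][2],s["ft_force"],ideal(40))
c=optics.camera("wrist");cv2.imwrite("pics/w5.png",cv2.resize(c["img"][120:400,80:440,::-1],(720,560)))
E
```

```text
9.85 [ 0.5931477  -0.12071151  0.26218133] -138.860425767228 [ 0.4650798   0.57653363 -0.05578269] [ 0.5936 -0.1206]
```

Zero force again and the pose matches the model. Now the third click.

{"api": "servo_tool", "payload": {
  "steps": [
    [[-0.05, -0.1, 0, 0.5, 0], [-0.05, -0.1, 0, 0.5, 0], [-0.05, -0.1, 0, 0.5, 0], [-0.05, -0.1, 0, 0.5, 0], [-0.05, -0.1, 0, 0.5, 0], [-0.05, -0.1, 0, 0.5, 0], [0, 0, 0, 0, 0], [0, 0, 0, 0, 0], [0, 0, 0, 0, 0]]
  ]
}}

```text
time: 11.02
position: [0.6072, -0.1296, 0.2622]
tool_rot: [180.0, -0.0, -162.9]
ft_force: [0.2, 0.6, 0.2]
finger_gap: 0.001
grip_force: 0.0
```

```bash
python3 - <<'E'
from h import *
from rig import env, optics
import cv2
s=env.get_state();print(s["time"],s["position"],s["tool_rot"][2],s["ft_force"],ideal(64))
c=optics.camera("wrist");cv2.imwrite("pics/w6.png",cv2.resize(c["img"][120:400,80:440,::-1],(720,560)))
E
```

```text
11.025 [ 0.60722213 -0.12956865  0.26217493] -162.86155378916075 [0.1710107  0.60578902 0.19197246] [ 0.6076 -0.1296]
```

View pics/w6.png

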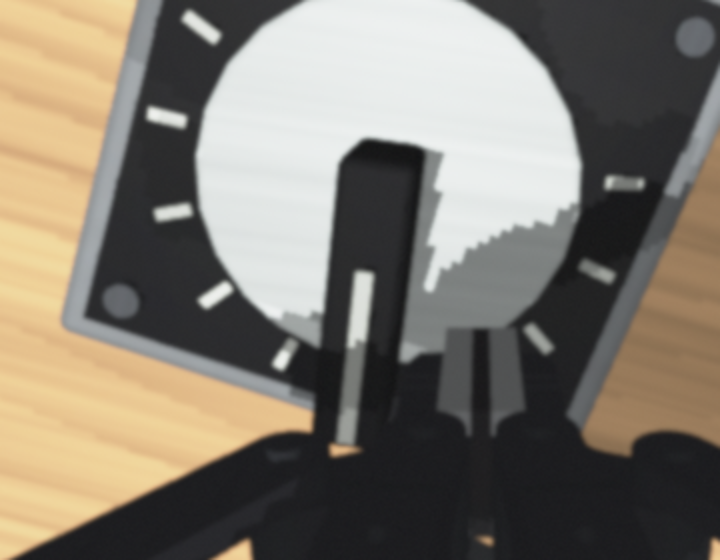

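The fin leads by about 8° again, with ticks 1–3 behind it, so three clicks are done. The last click goes slower at the end, then I back off and lift.

{"api": "servo_tool", "payload": {
  "steps": [
    [[-0.05, -0.1, 0, 0.5, 0], [-0.05, -0.1, 0, 0.5, 0], [-0.05, -0.1, 0, 0.5, 0], [-0.05, -0.1, 0, 0.5, 0], [-0.025, -0.05, 0, 0.25, 0], [-0.025, -0.05, 0, 0.25, 0], [-0.025, -0.05, 0, 0.25, 0], [0, 0, 0, 0, 0], [0, 0, 0, 0, 0], [0, 0, 0, 0, 0]]
  ]
}}

```text
time: 12.32
position: [0.6159, -0.1422, 0.2622]
tool_rot: [-180.0, 0.0, 175.1]
ft_force: [-0.5, 0.5, -0.1]
finger_gap: 0.001
grip_force: 0.0
```

{"api": "servo_tool", "payload": {
  "steps": [
    [[0, 0.2, 0, 0, 0], [0, 0.4, 0, 0, 0], [0, 0, -0.8, 0, 0], [0, 0, -0.8, 0, 0], [0, 0, -0.8, 0, 0], [0, 0, -0.8, 0, 0], [0, 0, -0.8, 0, 0], [0, 0.5, 0, 0, 0], [0, 0, 0, 0, 0], [0, 0, 0, 0, 0]]
  ]
}}

```text
time: 13.58
position: [0.6179, -0.1142, 0.3609]
tool_rot: [180.0, -0.1, 175.1]
ft_force: [0.2, 0.8, -0.7]
finger_gap: -0.001
grip_force: 0.0
```

```bash
python3 - <<'E'
from h import *
from rig import env, optics
import cv2
s=env.get_state();print(s["time"],s["position"],s["tool_rot"],s["ft_force"])
c=optics.camera("wrist");cv2.imwrite("pics/w7.png",c["img"][:,:,::-1])
E
```

```text
13.575 [ 0.61794477 -0.1142269   0.36089207] [ 1.79978414e+02 -1.23086622e-01  1.75144057e+02] [ 0.24854907  0.80414731 -0.65586565]
```

View pics/w7.png

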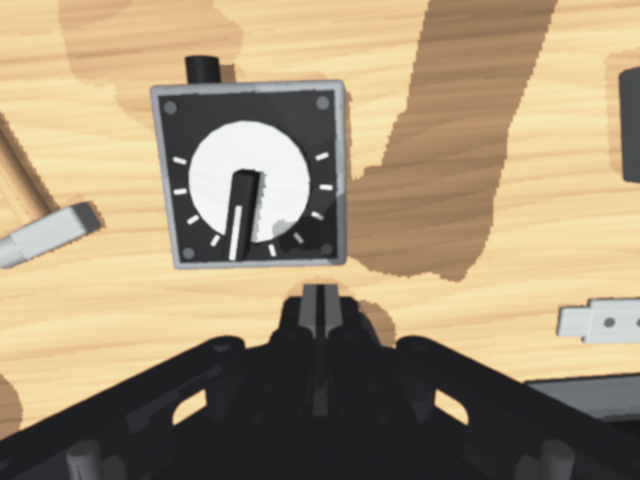

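The fin rests on the 6th tick: five ticks on its right at (322,156) to (272,250), four on its left. That is exactly four clicks from the start. Now on to the button.

{"api": "servo_tool", "payload": {
  "steps": [
    [[0.27, 0.96, 0, 0, 0], [0.27, 0.96, 0, 0, 0], [0.27, 0.96, 0, 0, 0], [0.27, 0.96, 0, 0, 0], [0.27, 0.96, 0, 0, 0], [0.27, 0.96, 0, 0, 0], [0.27, 0.96, 0, 0, 0], [0.27, 0.96, 0, 0, 0], [0.27, 0.96, 0, 0, 0], [0.27, 0.96, 0, 0, 0]]
  ]
}}

```text
time: 14.88
position: [0.5703, 0.1323, 0.3623]
tool_rot: [180.0, -0.0, 175.2]
ft_force: [1.5, -0.9, -0.3]
finger_gap: 0.001
grip_force: 0.0
```

{"api": "servo_tool", "payload": {
  "steps": [
    [[0.27, 0.98, 0, 0, 0], [0.27, 0.98, 0, 0, 0], [0, 0, 0.8, 0, 0], [0, 0, 0.8, 0, 0], [0, 0, 0.8, 0, 0], [0, 0, 0.8, 0, 0], [0, 0, 0, 0, 0], [0, 0, 0, 0, 0]]
  ]
}}

```text
time: 15.88
position: [0.562, 0.1808, 0.283]
tool_rot: [180.0, 0.0, 175.2]
ft_force: [0.0, -0.2, -0.4]
finger_gap: -0.001
grip_force: 0.0
```

```bash
python3 - <<'E'
from h import *
from rig import env, optics
import cv2
s=env.get_state();print(s["time"],s["position"],s["tool_rot"],s["ft_force"])
c=optics.camera("wrist");cv2.imwrite("pics/w8.png",c["img"][:,:,::-1])
E
```

```text
15.875 [0.56198259 0.18076988 0.2830253 ] [1.79977171e+02 4.31075248e-02 1.75154138e+02] [ 0.04501423 -0.23128502 -0.3750724 ]
```

View pics/w8.png

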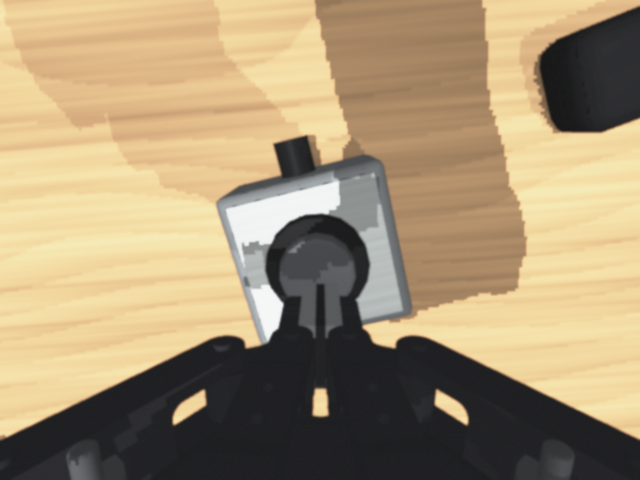

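The button is centred near (318,274), within 3 mm of the tool axis. Now I descend and press.

{"api": "servo_tool", "payload": {
  "steps": [
    [[-0.12, 0, 0.5, 0, 0], [0, 0, 0.5, 0, 0], [0, 0, 0.1, 0, 0], [0, 0, 0.08, 0, 0], [0, 0, 0, 0, 0]]
  ]
}}

```text
time: 16.55
position: [0.5653, 0.1798, 0.2527]
tool_rot: [180.0, 0.0, 175.1]
ft_force: [-0.1, -0.3, -0.2]
finger_gap: -0.002
grip_force: 0.0
```

{"api": "servo_tool", "payload": {
  "steps": [
    [[0, 0, 0.08, 0, 0], [0, 0, 0.08, 0, 0], [0, 0, 0.08, 0, 0], [0, 0, 0, 0, 0]]
  ]
}}

```text
time: 17.05
position: [0.5655, 0.1799, 0.247]
tool_rot: [180.0, 0.1, 175.1]
ft_force: [0.4, 0.1, 3.1]
finger_gap: -0.002
grip_force: 1.6
```

{"api": "servo_tool", "payload": {
  "steps": [
    [[0, 0, 0.06, 0, 0], [0, 0, 0.06, 0, 0], [0, 0, 0, 0, 0]]
  ]
}}

```text
time: 17.42
position: [0.5654, 0.1798, 0.2444]
tool_rot: [180.0, 0.1, 175.1]
ft_force: [-0.1, -0.1, 7.3]
finger_gap: -0.0
grip_force: 3.6
```

{"api": "servo_tool", "payload": {
  "steps": [
    [[0, 0, 0.06, 0, 0], [0, 0, 0, 0, 0]]
  ]
}}

```text
time: 17.68
position: [0.5654, 0.1798, 0.2443]
tool_rot: [180.0, 0.1, 175.1]
ft_force: [-3.8, -1.4, 15.3]
finger_gap: 0.002
grip_force: 7.8
```

It has bottomed out: 15 N with no further travel. I'll lift off and hand in.

{"api": "servo_tool", "payload": {
  "steps": [
    [[0, 0, -0.2, 0, 0], [0, 0, -0.6, 0, 0], [0, 0, -0.8, 0, 0], [0, 0, -0.8, 0, 0], [0, 0, -0.8, 0, 0], [0, 0, 0, 0, 0], [0, 0, 0, 0, 0], [0, 0, 0, 0, 0]]
  ]
}}

```text
time: 18.68
position: [0.5647, 0.1797, 0.321]
tool_rot: [-180.0, -0.1, 175.1]
ft_force: [-0.0, -0.8, -0.4]
finger_gap: -0.002
grip_force: 0.0
```

```bash
python3 -c "
from rig import env
print(env.get_state()['position'],env.finish_job())"
```

```text
the job is handed in; nothing more can be done
[0.56472383 0.17968886 0.32097415] None
```

I turned the dial four clicks clockwise (confirmed on the tick marks), pressed the button until it bottomed out, lifted clear and handed the job in at about 19 s; no verdict came back, and I didn't check by camera that the button sprang back up.

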